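Seal the ink painting and keep the stamp pressed

ROBOT

A 6-joint arm with a two-finger parallel gripper is mounted at the origin on the work surface. World frame = base frame: x ahead of the robot, y to its left, z up, the work surface at z = 0. Lengths are in m, angles in rad, forces in N, time in s.
With the tool pointing down it reaches from about 0.35 to 1 m from the base axis. Payload 7.1 kg.
Tool frame: the origin (TCP) lies between the finger pads; the fingertips stand 22 mm ahead of it and the grasp point (between the pads) lies 3 mm ahead of it; x points along the fingers, y is the direction in which the jaws open and shut, and the axes are right-handed (so a half turn about x gives the same grasp; the last joint's range is limited). The gripper opens to 85 mm and grips with 20 to 120 N. Pads are 22 mm wide; open, the fingers measure 114 mm over their backs; the gripper's body (76 mm by 85 mm) begins 54 mm behind the grasp point. The pads swing forward as they close: fully open they stand 13 mm farther back than shut.
Start: joints at [1.275, 0.423, 1.63, -0, 1.089, -0.019], TCP at [0.171, 0.601, 0.253] pointing down, gripper open.
Joint ranges: [-3, 3], [-0.9, 2.11], [0.09, 2.58], [-1.31, 4.45], [0.11, 2.69], [-2.54, 2.54]. Speed limits (rad/s): [2.39, 2.39, 3.01, 3.14, 3.14, 3.14].

INTERFACE

Orientations are given as a rotation vector (axis times angle).
In Python, from rig import manip gives the robot as it stands. The module is installed in compiled form; this text tells all that it offers. Calls block until the motion is done:
- manip.move_to(position, orientation): joint-space move of the TCP to a pose.
- manip.servo_line(position, orientation=None, rate=0.15): straight line of the TCP; orientation=None keeps the orientation; rate is the mean speed in m/s.
- manip.set_joints(angles): joint-space move.
- manip.command_gripper(opening, f_grip=None): finger opening in m; f_grip is the grip in N (None keeps the last); returns when the fingers have stopped.
- manip.hold(seconds).
- manip.solve_ik(position, orientation): joint angles nearest the present ones, or None.
- manip.camera(name): name is "scene" or "top" or "wrist"; returns a dict with "image" (420x560x3 uint8, red, green, blue), "fx", "fy", "cx", "cy" (pixels), "cam_to_world" (4x4, takes a point from camera to world coordinates); the wrist camera has in their place "mount" (4x4, takes a point from camera to tool coordinates, whose origin is the TCP and whose axes are the tool frame's). Camera axes: x right, y down, z forward; pixel columns grow to the right and rows downward; lengths in m; the calibration is good to about 2 mm. A picture is of the moment at which its call begins: read the wrist's pose just before it. There is no depth.
A pose or a line that the arm cannot do raises manip.IKError and nothing moves.
- manip.sign_off(): hands the job in, once; it reports no verdict.
Readings, each from a call of its own:
- manip.get_time(): time.
- manip.get_joint_positions(): joint angles.
- manip.get_joint_vel(): joint speeds.
- manip.get_tau(): joint torques, N m.
- manip.get_position(): TCP position.
- manip.get_ee_rot(): TCP orientation.
- manip.get_contact_force(): force on the tool from outside, world axes, zero at the start.
- manip.get_torque(): the same for the moment, N m.
- manip.get_width(): finger opening in m.
Only numpy, scipy, OpenCV 4.12 (cv2) and the standard library are available. Lean on these libraries where they do the work, as an engineer would, in place of code of your own. Each camera call takes 0.05 s, during which the arm holds its last target.

TASK

Seal this ink painting: take the spring stamp from the tray, stand it on the board snug in the inner corner of the brass L guide, square to it, with the white front mark towards the guide's lower arm (the arm on the robot's side), then push its grip right down to the stop. The ink is slow to take on this board, so keep it pushed fully down for at least two seconds and finish still holding it down, without letting go. Do not press the stamp anywhere else, do not shift the guide, and leave everything else as it lies.

Things in the scene. Friction and masses are not known exactly. Their poses are not given: they have to be found in the camera images.
- stamp: Black spring stamp, 94 mm tall, about 0.12 kg, upright in the tray. Origin: centre of its foot's underside; z up, -x is its front. Foot 34 x 34 mm, 32 mm tall. Above it the sprung grip: a 34 x 34 mm collar at 41 to 49 mm height, then a square 26 x 26 mm handle up to 94 mm, sides parallel to the foot's. Take it by the handle from above; fingertips may bear down on the collar.
- stamp_grip (a joint): Travel of the stamp's grip (handle and collar) down into the foot, m: 0 = up (as the spring keeps it), 0.008 = right down at the stop, ink face on the paper. The spring needs about 5 N to start and 11 N at the stop. Counts as pressed right down from 0.0068.
- stamp_top (a point): Centre of the flat top of the stamp's handle, 94 mm above the foot's underside when the grip is up; goes down with it.
- stamp_front (a point): Top front edge of the handle, 13 mm from its axis towards the stamp's own -x, where the white front mark (4 mm wide strip on the top and the front face) turns the edge.
- guide: Loose brass L guide, 12 mm thick, 0.4 kg, on the board. Origin: inner corner of the L, at its underside. Arms 20 mm wide, inner edges 90 mm long: the lower arm (robot's side, x < 0) has its edge from the origin to y = -90 mm; the left arm (y > 0) from the origin to x = +90 mm. The stamp goes in the quadrant x > 0, y < 0: touching both arms its centre is at (17, -17) mm, its axes parallel to the guide's.
- board: The painting: stiff white art board 273 (x) x 242 (y) x 3 mm with gilt edges and an ink ring brushed on it, fixed on black felt. Origin: centre of its underside, which is 2 mm above the table; its top is at 5 mm.
- tray: Low dark wooden tray 120 (x) x 260 (y) mm, fixed, rim 14 mm high, floor 4 mm above the table; origin: centre of its underside. The stamp, the stone seal and the paste pot stand in it about 80 mm apart in a row along its y, in any order.
- stone_seal: Stone seal, 24 x 24 x 47 mm block, loose in the tray, not to be disturbed. Origin: centre of its underside.
- paste_pot: Round blue ceramic seal-paste pot with lid, 60 mm across, 37 mm tall, loose in the tray, not to be disturbed. Origin: centre of its underside.
- stamp_cap: The stamp's black square cap, 39 x 39 x 18 mm, open side up on the table beyond the tray; leave it. Origin: centre of its underside.
- paperweight: Dark steel bar paperweight 20 x 170 x 14 mm lying along the board's far edge; leave it. Origin: centre of its underside.
Not all that is in view belongs to the job. Several things have the shape of the stamp; the one meant has the colours described above.

How it is judged:
On the way, in this order (a step that is already met when the one before it is completed fails the run):
1. the stamp is picked up, its foot at least 25 mm above the table (height (world z) of stamp above 0.025 m), for 0.1 s.
2. the stamp stands in the guide's corner and its grip is pushed right down, for 2 s (x of stamp in the frame of guide between 0.015 and 0.022 m and y of stamp in the frame of guide between -0.022 and -0.015 m and z of stamp in the frame of board below 0.006 m and angle between the x axis of stamp and the x axis of guide, either way round below 0.12 rad and x of stamp_front in the frame of guide below 0.011 m and angle between stamp's own z axis and vertical below 0.08 rad and value of joint stamp_grip above 0.0068 m), for 2 s.
At the end, for the whole second after the job is handed in: The stamp stands on the board in the guide's corner (gap to each arm up to 5 mm, square within 0.12 rad, front mark to the lower arm), held by the robot at 6.8 mm or more of its 8 mm travel with 8 N or more on the board; guide moved under 8 mm, other loose things under 30 mm (all of step 2 and contact force between stamp and board above 8 N and contact force between any of the fingers, the arm and stamp above 3 N and distance of guide from where it was at the start of the episode below 0.008 m and linear speed of stamp below 0.02 m/s and distance of each of stone_seal, paste_pot, stamp_cap, paperweight from where it was at the start of the episode below 0.03 m); the arm keeps its last pose, push and grip.
It fails at once if the stamp is pressed (4 mm or more) anywhere but in the guide's corner (value of joint stamp_grip above 0.004 m and not (x of stamp in the frame of guide between 0.0145 and 0.023 m and y of stamp in the frame of guide between -0.023 and -0.0145 m and z of stamp in the frame of board below 0.006 m and angle between the x axis of stamp and the x axis of guide, either way round below 0.15 rad and x of stamp_front in the frame of guide below 0.011 m and angle between stamp's own z axis and vertical below 0.08 rad)).
It fails at once if the guide is shifted by more than 15 mm (distance of guide from where it was at the start of the episode above 0.015 m).
It fails at once if another loose thing is shifted by more than 40 mm (distance of any of stone_seal, paste_pot, stamp_cap, paperweight from where it was at the start of the episode above 0.04 m).
It also fails if it takes over 48 s, if anything falls off the work surface, if the arm or the gripper's body presses on something with over 40 N, if the wrist force passes 120 N, or if a joint passes its speed limit or range.

## Working session

There is one attempt and no reset: what is moved stays moved. The work goes in short steps, each a Python script; the robot and the scene stay as the last script left them, time stands still between calls to the robot, and variables do not carry over. Pictures are saved under pics/ and viewed, and the job is handed in when it is done.

```bash
mkdir -p pics
python3 - <<'E'
from rig import manip
import cv2,numpy as np,pickle
d={}
print(manip.get_time(),manip.get_position(),manip.get_ee_rot())
for n in("scene","top","wrist"):
    c=manip.camera(n);d[n]=c
    cv2.imwrite(f"pics/{n}0.png",c["image"][:,:,::-1])
    print(n,c["fx"],c["cx"],c["cy"],np.round(c.get("cam_to_world",c.get("mount")),3).tolist())
pickle.dump(d,open("v0.pkl","wb"))
E
```

```text
0.0 [0.170619   0.60072081 0.25254418] [ 0.21609275  1.56010517 -0.21845122]
scene 490.03747026783947 289.36761291268493 209.4500652283093 [[-0.066, 0.623, -0.78, 1.322], [0.998, 0.051, -0.043, -0.076], [0.013, -0.781, -0.625, 0.663], [0.0, 0.0, 0.0, 1.0]]
top 508.0672024032145 285.19015220184883 204.90627590513805 [[0.026, -0.997, 0.077, 0.529], [-1.0, -0.027, -0.015, -0.108], [0.017, -0.076, -0.997, 1.24], [0.0, 0.0, 0.0, 1.0]]
wrist 353.8413293353873 278.20724261848363 210.83206338741454 [[-0.0, -0.32, 0.948, -0.12], [1.0, 0.001, 0.001, -0.0], [-0.001, 0.948, 0.32, -0.082], [0.0, 0.0, 0.0, 1.0]]
```

View pics/top0.png

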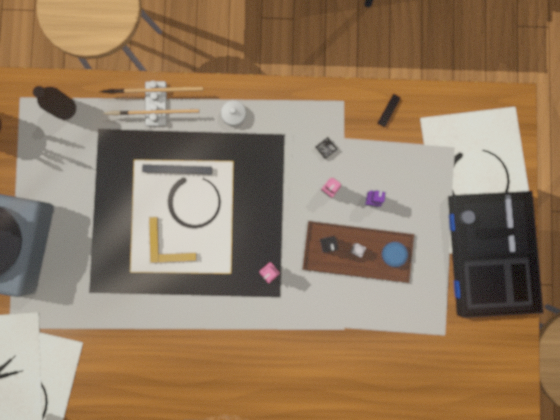

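View pics/scene0.png

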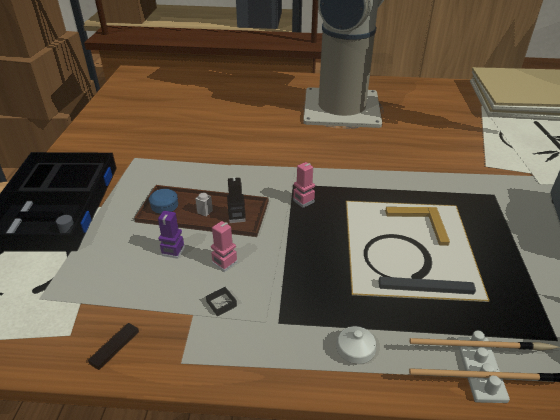

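The top view shows these shapes that could pass for the stamp:
- black, in the tray: (330,245)
- pink: (331,187)
- purple: (375,198)
- pink: (270,272)
- grey stone seal: (358,250)

I choose the black one in the tray and will check it in a close crop.

```bash
cat > h.py <<'E'
import numpy as np,cv2,pickle
from scipy.spatial.transform import Rotation as R
def ray(c,uv,z,T=None):
    T=c["cam_to_world"] if T is None else T
    d=T[:3,:3]@np.array([(uv[0]-c["cx"])/c["fx"],(uv[1]-c["cy"])/c["fy"],1.0])
    o=T[:3,3]; return o+d*(z-o[2])/d[2]
def proj(c,P,T=None):
    T=c["cam_to_world"] if T is None else T
    q=T[:3,:3].T@(np.asarray(P,float)-T[:3,3]); return np.array([c["cx"]+c["fx"]*q[0]/q[2],c["cy"]+c["fy"]*q[1]/q[2]])
def down(th):
    # tool x down; tool y (jaw axis) at world angle th
    x=np.array([0,0,-1.]);y=np.array([np.cos(th),np.sin(th),0]);z=np.cross(x,y)
    return R.from_matrix(np.c_[x,y,z]).as_rotvec()
def wrist(manip,name):
    p=np.array(manip.get_position());r=R.from_rotvec(manip.get_ee_rot()).as_matrix()
    c=manip.camera("wrist");T=np.eye(4);T[:3,:3]=r;T[:3,3]=p
    c["cam_to_world"]=T@c["mount"]
    cv2.imwrite(f"pics/{name}.png",c["image"][:,:,::-1]);pickle.dump(c,open(name+".pkl","wb"));return c
E
python3 - <<'E'
from h import *
d=pickle.load(open("v0.pkl","rb"));c=d["top"]
for n,uv,z in [("stamp",(330,245),.098),("seal",(358,250),.05),("pot",(395,254),.04),("corner",(159,253),.017),("armtip",(155,218),.017),("lowtip",(196,257),.017)]:
    print(n,ray(c,uv,z).round(3))
print(R.from_rotvec([0.21609275,1.56010517,-0.21845122]).as_matrix().round(3))
a=cv2.resize(c["image"][215:285,295:420],None,fx=4,fy=4,interpolation=2)
s=d["scene"]["image"][165:245,180:320];b=cv2.resize(s,(500,286),interpolation=2)
cv2.imwrite("pics/crop0.png",np.vstack([a,b])[:,:,::-1])
E
```

```text
stamp [ 0.53  -0.229  0.098]
seal [ 0.52 -0.3   0.05]
pot [ 0.513 -0.389  0.04 ]
corner [0.5   0.171 0.017]
armtip [0.583 0.184 0.017]
lowtip [0.493 0.082 0.017]
[[-0.     0.273  0.962]
 [-0.001  0.962 -0.273]
 [-1.    -0.002 -0.   ]]
```

View pics/crop0.png

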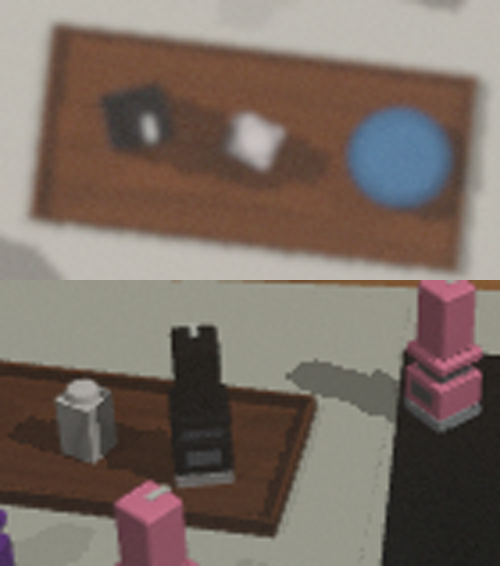

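View pics/wrist0.png

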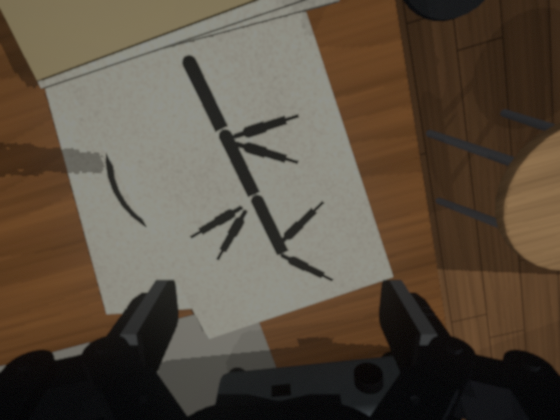

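The crop shows the black stamp at the left of the tray, white mark on its right side (towards −y), with the grey stone seal and blue pot beside it. Both pinks and the purple stand outside the tray. Next I take close wrist views of the guide and then the stamp.

Run:
```python
from h import *
from rig import manip
manip.move_to([0.50,0.15,0.22],down(-np.pi/2)); print(manip.get_joint_positions(),manip.get_time())
wrist(manip,"wg1")
manip.move_to([0.53,-0.229,0.23],down(0)); print(manip.get_joint_positions(),manip.get_time(),manip.get_contact_force())
wrist(manip,"ws1")
```

```text
[2.69535904e-01 3.17520205e-01 1.88322949e+00 1.24274650e-04
 9.40618792e-01 1.83900218e+00] 2.1667
[-4.27637993e-01  3.82011389e-01  1.75620545e+00  1.60595490e-04
  1.00352194e+00 -4.27910062e-01] 4.175 [-0.63611241  0.23148916  0.08451228]
```

View pics/wg1.png

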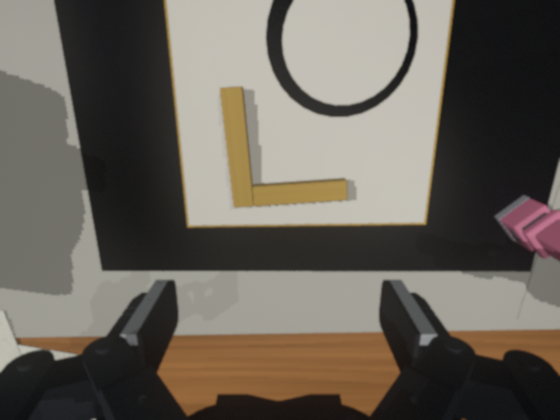

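View pics/ws1.png

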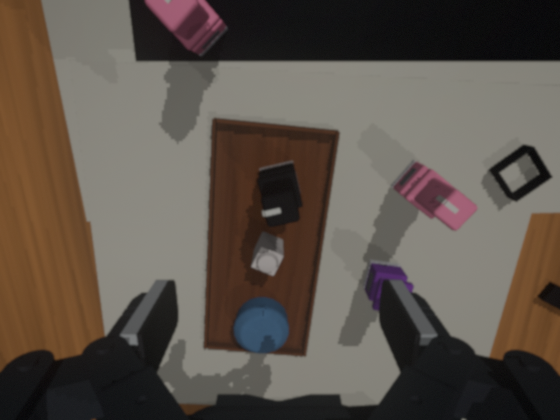

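The guide view shows the L with its inner corner near (252,184), and arm ends near (243,88) and (347,181). The stamp view shows the handle top near (280,195) with its white mark at (272,211), facing −y. I take closer views for accuracy.

Run:
```python
from h import *
from rig import manip
manip.move_to([0.53,-0.253,0.15],down(0))
c=wrist(manip,"ws2")
print(manip.get_time())
im=c["image"];u,v=proj(c,[.53,-.229,.098]).astype(int);print(u,v)
cv2.imwrite("pics/ws2c.png",cv2.resize(im[max(0,v-75):v+75,u-90:u+90],None,fx=4,fy=4,interpolation=2)[:,:,::-1])
c=pickle.load(open("wg1.pkl","rb"));im=c["image"]
hsv=cv2.cvtColor(im,cv2.COLOR_RGB2HSV);m=cv2.inRange(hsv,(14,110,90),(30,255,255))
n,l,st,ce=cv2.connectedComponentsWithStats(m)
for i in range(1,n):
    if st[i,4]>300: print(st[i],ce[i])
cv2.imwrite("pics/wg1c.png",np.hstack([cv2.resize(im[75:220,210:360],None,fx=2.6,fy=4,interpolation=2)[:,:,::-1],cv2.cvtColor(cv2.resize(m[75:220,210:360],None,fx=2.6,fy=4),8)]))
```

```text
4.7
277 212
[163   0  52 228 403] [176.60049628 117.48387097]
[409   0  46 226 433] [438.78060046 115.19168591]
[ 221   88  126  119 4247] [264.1448081  165.83447139]
[ 449  330  111   45 2412] [514.77902156 343.49004975]
[  157   333   243    83 14992] [278.91628869 367.79815902]
[ 17 338  80  16 760] [ 59.44736842 343.29078947]
```

View pics/ws2c.png

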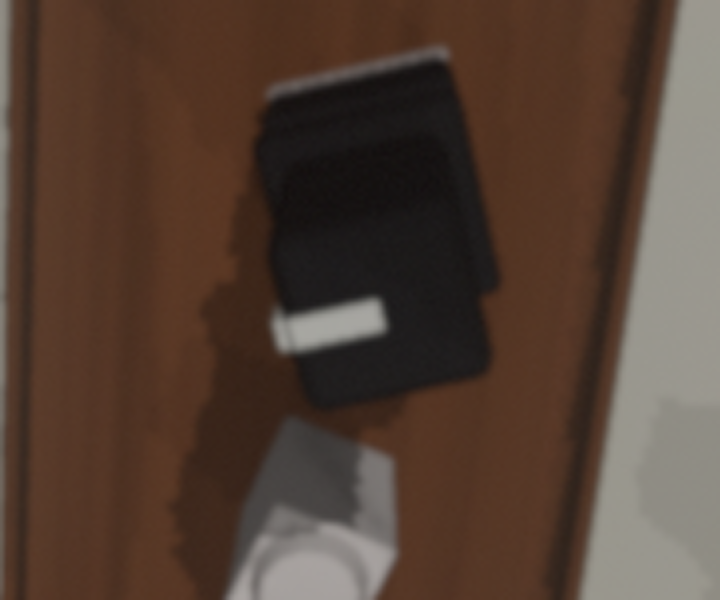

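View pics/wg1c.png

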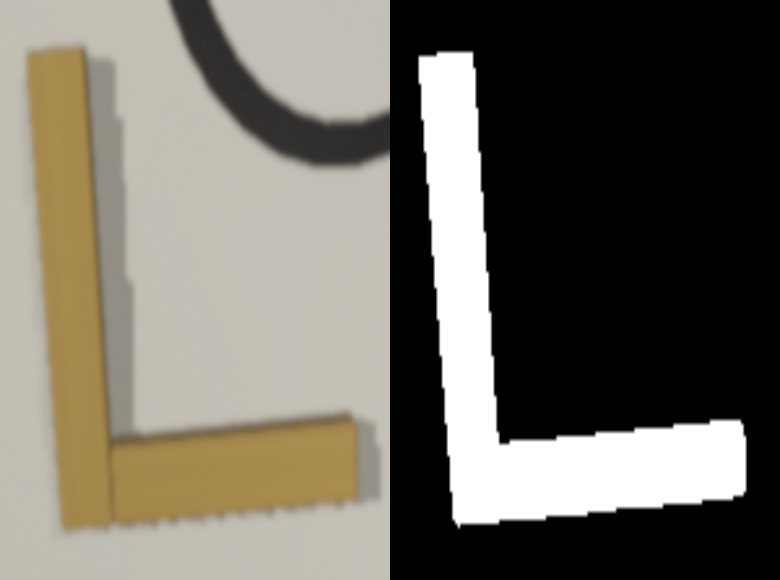

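The close crop shows the white strip running from the handle's left edge (280,330 in the crop) inward, wrapping over that edge. So the front faces world −x, turned about 11°, and not −y as I first thought. Next I fit lines to the guide and the handle top.

```bash
cat >> h.py <<'E'
def guide_fit(c,z=.017,T=None):
    """inner corner (top plane) and x-axis angle from brass mask"""
    hsv=cv2.cvtColor(c["image"],cv2.COLOR_RGB2HSV);m=cv2.inRange(hsv,(14,110,90),(30,255,255))
    n,l,st,ce=cv2.connectedComponentsWithStats(m)
    return m,l,st
def line(c,pts,z):
    P=np.array([ray(c,p,z)[:2] for p in pts]);vx,vy,x0,y0=cv2.fitLine(P.astype(np.float32),cv2.DIST_HUBER,0,.0005,.0005).ravel()
    return np.array([x0,y0]),np.array([vx,vy])
def isect(a,b):
    s=np.linalg.solve(np.c_[a[1],-b[1]],b[0]-a[0]);return a[0]+s[0]*a[1]
E
python3 - <<'E'
from h import *
c=pickle.load(open("wg1.pkl","rb"))
m,l,st=guide_fit(c)
i=l[150,237] or l[150,240];b=(l==i)
# inner edge of left arm: rightmost px per row 95..175 ; lower arm top edge: topmost per col 262..340
r=[(np.where(b[v])[0].max()+.5,v) for v in range(95,176)]
t=[(u,np.where(b[:,u])[0].min()-.5) for u in range(262,340)]
L=line(c,r,.017);W=line(c,t,.017)
o=[(np.where(b[v])[0].min()-.5,v) for v in range(95,195)];q=[(u,np.where(b[:,u])[0].max()+.5) for u in range(245,340)]
print("corner",isect(L,W),"left arm dir",np.degrees(np.arctan2(L[1][1],L[1][0])),"low arm",np.degrees(np.arctan2(W[1][1],W[1][0])))
O=line(c,o,.017)
nrm=np.array([-L[1][1],L[1][0]]);print("left arm width",(O[0]-L[0])@nrm)
ends=[ray(c,(347.5,181),.017)[:2],ray(c,(243.5,87.5),.017)[:2]];print([np.linalg.norm(e-isect(L,W)) for e in ends])
# board edges check
# stamp: mark strip and handle outline
c=pickle.load(open("ws2.pkl","rb"));im=c["image"]
hsv=cv2.cvtColor(im,cv2.COLOR_RGB2HSV)
u0,v0=187,137
g=im.astype(int)
w=((g.min(2)>125)&(g.max(2)-g.min(2)<40)).astype(np.uint8)
n,l,st,ce=cv2.connectedComponentsWithStats(w)
for k in range(1,n):
    if st[k,4]>40 and abs(ce[k][0]-277)<90 and abs(ce[k][1]-212)<75:
        print(st[k],ce[k],cv2.minAreaRect(np.argwhere(l==k)[:,::-1].astype(np.float32)), ray(c,ce[k],.098))
# handle corners from the 4x crop (read off): 
for uv in [(275,245),(318,407),(490,378),(445,212)]:
    p=(u0+uv[0]/4,v0+uv[1]/4);print(p,ray(c,p,.098).round(4))
E
```

```text
corner [0.4986646  0.17559153] left arm dir 4.1550436 low arm -85.80988
left arm width 0.018430304
[np.float64(0.09042856862177703), np.float64(0.08725555942508208)]
[     0      0    560    414 102530] [262.80666146 144.01652199] ((275.9900207519531, 208.1192169189453), (562.3385009765625, 403.8381652832031), 1.8011603355407715) [ 0.52273308 -0.19443978  0.098     ]
[256 213  27  11 185] [269.11351351 218.02162162] ((269.01922607421875, 218.09619140625), (7.2562971115112305, 25.887331008911133), 78.69007110595703) [ 0.52548104 -0.23226342  0.098     ]
[244 268  41  32 751] [265.7723036  282.90013316] ((264.20001220703125, 281.10003662109375), (31.752164840698242, 31.304948806762695), 26.56505012512207) [ 0.52335837 -0.27013295  0.098     ]
(255.75, 198.25) [ 0.5188 -0.2217  0.098 ]
(266.5, 238.75) [ 0.524  -0.2438  0.098 ]
(309.5, 231.5) [ 0.5465 -0.2397  0.098 ]
(298.25, 190.0) [ 0.5402 -0.2173  0.098 ]
```

Guide: corner (0.4987, 0.1756), turned 4.2°; its arms measure 90 and 87 mm against the 90 given. The handle top is centred at (0.5324, −0.2306), turned 11.4°, which agrees with the top view. Now I grasp it.

Run:
```python
from h import *
from rig import manip
th=np.radians(11.4);o=down(th)
manip.move_to([0.5324,-0.2306,0.15],o)
manip.command_gripper(0.055,40)
f0=np.array(manip.get_contact_force())
manip.servo_line([0.5324,-0.2306,0.079],o,rate=.06)
print(manip.get_position(),np.array(manip.get_contact_force())-f0,manip.get_width())
manip.command_gripper(0.02,50)
print(manip.get_position(),np.array(manip.get_contact_force())-f0,manip.get_width(),manip.get_time())
wrist(manip,"ws3")
c=manip.camera("scene");cv2.imwrite("pics/sc3.png",cv2.resize(c["image"][150:270,130:330],None,fx=4,fy=4)[:,:,::-1])
```

```text
[ 0.53268003 -0.23073747  0.0794169 ] [-0.85752464 -0.29977907  1.15590332] 0.05483016643456604
[ 0.53256182 -0.23069548  0.07928889] [-1.13171086 -0.59347804  2.55324582] 0.02546641046780737 7.0917
```

View pics/sc3.png

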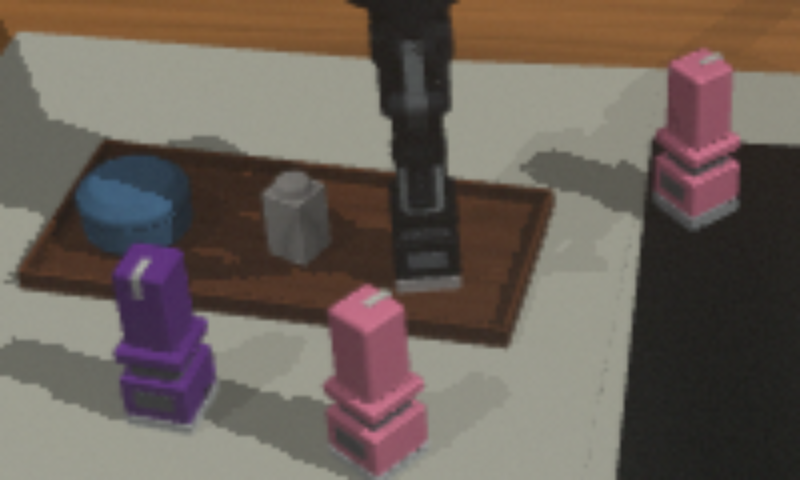

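View pics/ws3.png

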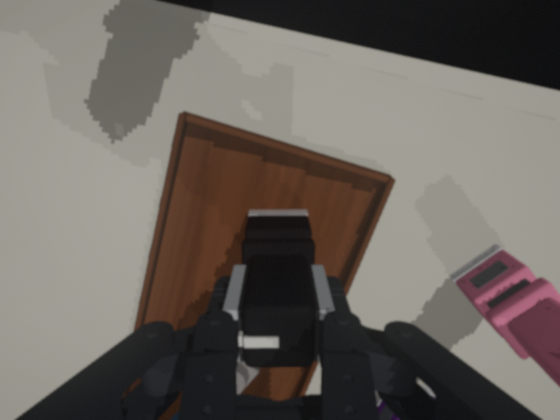

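The stamp is held: width is 25.5 mm on the 26 mm handle, and it stands straight between the fingers. The white mark is at the left of the wrist view (262,342). Next I lift and carry it above everything else.

Run:
```python
from h import *
from rig import manip
manip.command_gripper(0.02,70)
o=down(np.radians(11.4))
p=manip.get_position()
manip.servo_line([p[0],p[1],0.235],o,rate=.12)
print(manip.get_position(),manip.get_width(),manip.get_contact_force())
a=np.radians(4.17);ex=np.array([np.cos(a),np.sin(a)]);ey=np.array([-np.sin(a),np.cos(a)])
g=np.array([.4987,.1756])+.030*ex-.030*ey
manip.move_to([*g,0.235],down(a))
print(manip.get_position(),manip.get_time(),manip.get_width())
wrist(manip,"ws4")
manip.servo_line([*g,0.12],down(a),rate=.12)
wrist(manip,"ws5");print(manip.get_position(),manip.get_time())
```

```text
[ 0.53210361 -0.23049313  0.23412128] 0.025237144914366676 [-0.24585088  0.15945189 -1.44190072]
[0.53105608 0.14714302 0.23493015] 10.2667 0.025312726106913264
[0.531409   0.14799079 0.12077883] 11.475
```

View pics/ws5.png

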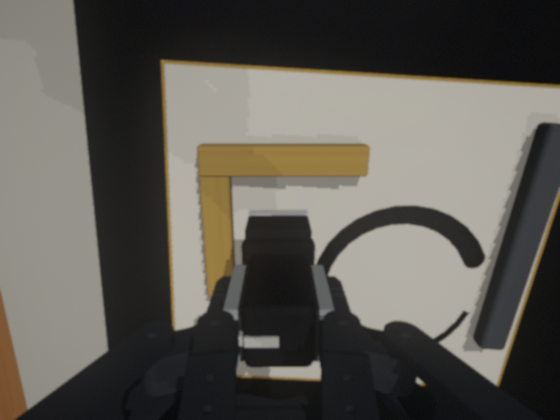

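View pics/ws4.png

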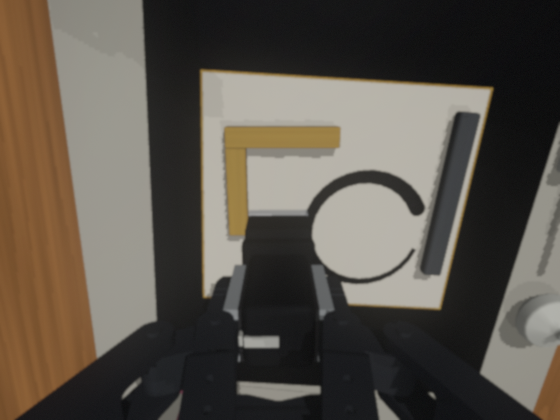

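Both views show the guide's left arm level along image rows (so square with the tool), inner corner near (232,177) in ws5. The foot's pale upper edge is at row 212, columns 249–308. I measure both in this frame.

Run:
```python
from h import *
a=np.radians(4.17);Rg=np.array([[np.cos(a),np.sin(a)],[-np.sin(a),np.cos(a)]])
TC={"ws4":np.array([0.53105608,0.14714302,.23493]),"ws5":np.array([0.531409,0.14799079,.12078])}
for n in("ws4","ws5"):
    c=pickle.load(open(n+".pkl","rb"));im=c["image"];C=c["cam_to_world"]
    print(n,"cam",C[:3,3].round(3))
    hsv=cv2.cvtColor(im,cv2.COLOR_RGB2HSV);m=cv2.inRange(hsv,(14,110,60),(30,255,255))
    if n=="ws5": cols=range(250,360);rows=range(183,265);xr=(195,250);v0,v1=140,182
    else: cols=range(258,332);rows=range(155,228);xr=(222,255);v0,v1=122,152
    t=[(u,np.where(m[v0:v1,u])[0].max()+v0+.5) for u in cols]
    r=[(np.where(m[v,xr[0]:xr[1]])[0].max()+xr[0]+.5,v) for v in rows]
    l=[(np.where(m[v,xr[0]:xr[1]])[0].min()+xr[0]-.5,v) for v in rows]
    L=line(c,t,.017);ang=lambda q:np.degrees(np.arctan2(q[1][1],q[1][0]))
    print(" L ang",ang(L))
    for z in(.017,.005):
        W=line(c,r,z);print(" z",z,"corner",isect(L,W).round(4),"low ang",ang(W))
    O=line(c,l,.017);W=line(c,r,.017);print(" low arm width at top", (Rg@(W[0]-O[0])).round(4))
    # foot pale strip profile
    g=im.astype(int)
    for u in(262,278,294): print(" col",u,[int(x) for x in g[203:224,u].mean(1)])
    print(" row212",[int(x) for x in g[212,240:320].mean(1)])
    # tool-frame
    zf=TC[n][2]-.0753
    for uv in[(249,210),(308,210),(278,210)]: 
        P=ray(c,uv,zf)[:2]-TC[n][:2];print(" foot pt rel TCP, guide axes",(Rg@P).round(4))
    zt=zf+.094
    for uv in[(244,363),(315,363),(278,342),(278,365)]:
        P=ray(c,uv,zt)[:2]-TC[n][:2];print(" top pt",(Rg@P).round(4))
    x=[cv2.resize(im[120:240,190:340],None,fx=5,fy=5,interpolation=2)];cv2.imwrite(f"pics/{n}c.png",x[0][:,:,::-1])
```

```text
ws4 cam [0.526 0.229 0.355]
 L ang 4.1995625
 z 0.017 corner [0.4976 0.1771] low ang -86.10615
 z 0.005 corner [0.4965 0.177 ] low ang -86.106125
 low arm width at top [ 0.0188 -0.001 ]
 col 262 [178, 177, 177, 177, 177, 174, 166, 154, 146, 145, 149, 148, 125, 81, 50, 42, 42, 42, 41, 41, 41]
 col 278 [177, 177, 177, 177, 177, 174, 165, 154, 146, 143, 141, 133, 105, 68, 47, 41, 42, 41, 41, 40, 40]
 col 294 [177, 177, 177, 177, 176, 174, 165, 154, 146, 143, 142, 133, 106, 69, 46, 44, 42, 42, 42, 41, 40]
 row212 [118, 118, 119, 118, 118, 115, 111, 112, 124, 140, 144, 145, 144, 144, 145, 144, 144, 144, 144, 144, 144, 144, 145, 144, 145, 144, 144, 144, 144, 144, 144, 144, 143, 143, 143, 143, 144, 143, 143, 143, 143, 143, 143, 144, 143, 143, 143, 143, 143, 143, 143, 144, 144, 143, 143, 143, 143, 143, 144, 143, 144, 145, 145, 145, 142, 133, 114, 90, 65, 49, 47, 47, 46, 47, 46, 53, 75, 112, 147, 168]
 foot pt rel TCP, guide axes [-0.0165  0.0166]
 foot pt rel TCP, guide axes [0.0178 0.0166]
 foot pt rel TCP, guide axes [0.0004 0.0166]
 top pt [-0.0115 -0.0088]
 top pt [ 0.0135 -0.0088]
 top 
[... 495 characters left out ...]
 139, 137, 128, 102, 64, 42, 38, 38, 37, 38, 37, 38]
 row212 [172, 173, 173, 172, 173, 172, 172, 169, 161, 149, 141, 139, 140, 139, 139, 139, 139, 139, 139, 139, 139, 139, 139, 138, 138, 139, 138, 139, 138, 139, 139, 138, 138, 138, 138, 138, 138, 138, 139, 138, 138, 138, 138, 138, 138, 138, 138, 138, 138, 139, 138, 138, 138, 139, 139, 139, 139, 138, 138, 139, 139, 140, 140, 140, 141, 141, 147, 156, 167, 172, 172, 173, 172, 172, 173, 172, 172, 172, 172, 172]
 foot pt rel TCP, guide axes [-0.0165  0.0167]
 foot pt rel TCP, guide axes [0.0178 0.0167]
 foot pt rel TCP, guide axes [0.0004 0.0167]
 top pt [-0.0116 -0.0087]
 top pt [ 0.0135 -0.0087]
 top pt [0.0004 0.0002]
 top pt [ 0.0004 -0.0096]
```

View pics/ws5c.png

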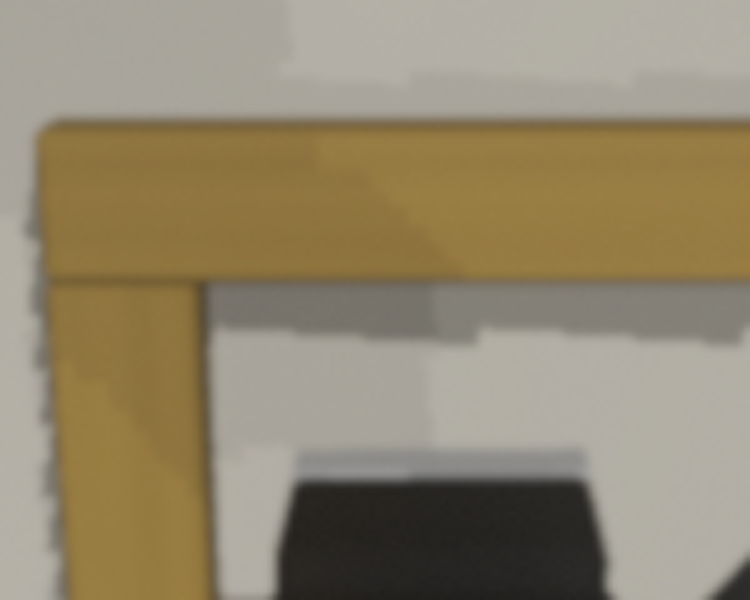

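In guide axes the foot spans −16.5 to 17.8 mm (34.3 mm wide, as it should be), so its centre is TCP + (0.6, −0.3) mm. Corner estimates converge at about (0.4987, 0.1758). I go down at (21,−21) just above the board and check there before sliding in.

```bash
cat >> h.py <<'E'
A=np.radians(4.2);G=np.array([.4987,.1758])
EX=np.array([np.cos(A),np.sin(A)]);EY=np.array([-np.sin(A),np.cos(A)])
def tcp_for(sx,sy): return G+EX*(sx-.0006)+EY*(sy+.0003)
def stamp_at(p): 
    d=np.asarray(p)[:2]-G; return d@EX+.0006,d@EY-.0003
E
python3 - <<'E'
from h import *
from rig import manip
manip.servo_line([*tcp_for(.0215,-.0215),.0825],down(A),rate=.08)
manip.hold(.3)
p=manip.get_position();print(p,stamp_at(p),manip.get_contact_force(),manip.get_time())
c=wrist(manip,"ws6");im=c["image"]
cv2.imwrite("pics/ws6c.png",cv2.resize(im[140:240,190:340],None,fx=5,fy=5,interpolation=2)[:,:,::-1])
E
```

```text
[0.52140101 0.15617431 0.08287186] (np.float64(0.021802691420416447), np.float64(-0.021535561146846755)) [ 1.37393877 -0.20840343 -1.9090402 ] 12.4167
```

View pics/ws6c.png

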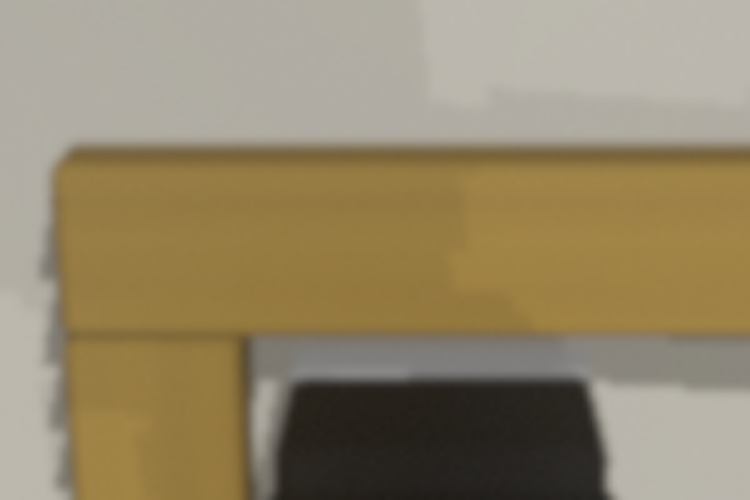

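Run:
```python
from h import *
c=pickle.load(open("ws6.pkl","rb"));im=c["image"]
for u in(262,280,295): print(u,[im[v,u].tolist() for v in range(202,218)])
hsv=cv2.cvtColor(im,cv2.COLOR_RGB2HSV);m=cv2.inRange(hsv,(14,110,60),(30,255,255))
t=[(u,np.where(m[:215,u])[0].max()+.8) for u in range(250,310)]
r=[(np.where(m[v,195:250])[0].max()+195.8,v) for v in range(214,240)]
L=line(c,t,.017);W=line(c,r,.017);co=isect(L,W);print("corner",co,G)
f=ray(c,(278.5,209.5),.0075)[:2];l=ray(c,(249,214),.0085)[:2]
print("gap y",(co-f)@EY,"gap x",(l-co)@EX)
```

```text
262 [[148, 121, 63], [149, 122, 63], [148, 121, 62], [144, 117, 63], [133, 111, 72], [125, 113, 93], [124, 119, 108], [126, 123, 117], [127, 125, 121], [127, 126, 124], [128, 127, 126], [133, 132, 132], [135, 134, 133], [114, 112, 111], [74, 72, 69], [44, 41, 35]]
280 [[148, 120, 63], [148, 121, 62], [147, 120, 62], [143, 116, 62], [132, 111, 73], [125, 112, 92], [124, 119, 108], [125, 122, 116], [126, 125, 121], [127, 126, 124], [127, 126, 125], [128, 126, 126], [119, 117, 117], [95, 93, 93], [63, 59, 57], [42, 37, 32]]
295 [[155, 127, 65], [152, 125, 64], [150, 122, 64], [145, 118, 64], [134, 113, 73], [126, 114, 94], [124, 118, 108], [126, 122, 116], [126, 124, 121], [127, 125, 125], [127, 126, 125], [127, 126, 125], [119, 118, 118], [96, 94, 94], [63, 61, 59], [44, 39, 35]]
corner [0.49864268 0.17622207] [0.4987 0.1758]
gap y 0.004721091269930265 gap x 0.004780248531228793
```

The picture gives gaps of 4.7–4.8 mm on both sides, matching the arm's reading (21.8, −21.5). I slide in to about (18,−18), lower to contact and check.

Run:
```python
from h import *
from rig import manip
f0=np.array(manip.get_contact_force())
manip.servo_line([*tcp_for(.0179,-.0178),.0822],down(A),rate=.02);manip.hold(.3)
p=manip.get_position();print(p,np.round(stamp_at(p),4),np.array(manip.get_contact_force())-f0)
z=.0822
while z>.078:
    z-=.0007;manip.servo_line([*tcp_for(.0179,-.0178),z],down(A),rate=.01)
    f=np.array(manip.get_contact_force())-f0;p=manip.get_position()
    print(round(z,4),p[2].round(4),np.round(stamp_at(p),4),f.round(2))
    if f[2]>3:break
print(manip.get_time())
c=wrist(manip,"ws7");im=c["image"]
cv2.imwrite("pics/ws7c.png",cv2.resize(im[140:260,190:340],None,fx=5,fy=5,interpolation=2)[:,:,::-1])
```

```text
[0.51728803 0.15962522 0.08218302] [ 0.018  -0.0178] [-0.18504154 -0.22437533 -0.22362797]
0.0815 0.0814 [ 0.0179 -0.0178] [-0.33 -1.16 -0.29]
0.0808 0.0807 [ 0.0179 -0.0178] [ 0.09 -0.74 -0.55]
0.0801 0.0804 [ 0.018  -0.0178] [-2.16 -0.52  4.8 ]
13.925
```

View pics/ws7c.png

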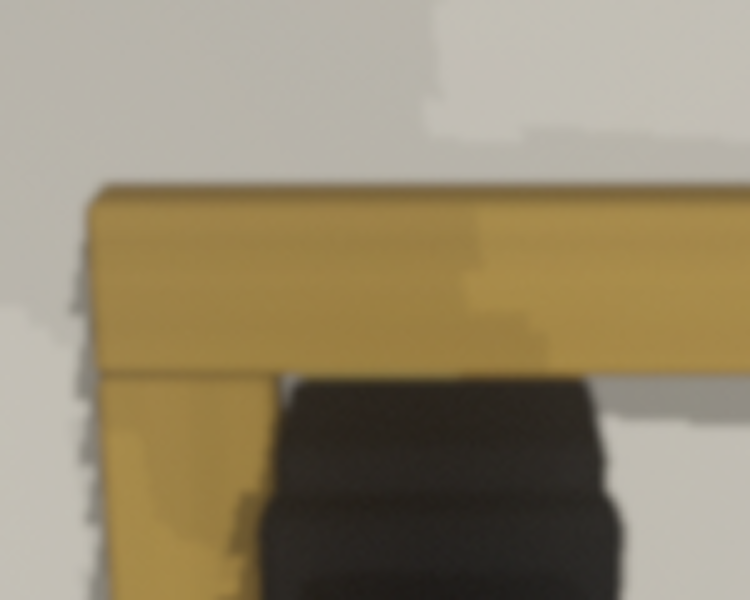

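Contact came at z = 0.0804, as predicted. The crop shows the foot about 1 mm off both arms, square, and the guide undisturbed. Now I press.

Run:
```python
from h import *
from rig import manip
manip.command_gripper(0.02,90)
z=.0801
while z>.066:
    z-=.0008;manip.servo_line([*tcp_for(.0179,-.0178),z],down(A),rate=.015)
    f=np.array(manip.get_contact_force());p=manip.get_position()
    print(round(z,4),p[2].round(4),np.round(stamp_at(p),4),f.round(2),round(manip.get_width(),4))
    if f[2]>20:break
manip.hold(.5);print(manip.get_position(),manip.get_contact_force(),manip.get_time())
c=wrist(manip,"ws8");im=c["image"]
a=cv2.resize(im[140:260,190:340],(400,320),interpolation=2)
s=manip.camera("scene")["image"];b=cv2.resize(s[150:290,330:490],(400,320),interpolation=2)
cv2.imwrite("pics/ws8c.png",np.hstack([a,b])[:,:,::-1])
```

```text
0.0793 0.0794 [ 0.018  -0.0178] [-1.96  0.05  4.58] 0.0249
0.0785 0.0786 [ 0.018  -0.0178] [-1.02 -0.88  5.51] 0.0254
0.0777 0.0778 [ 0.018  -0.0178] [-1.87 -1.23  7.05] 0.0251
0.0769 0.0771 [ 0.018  -0.0178] [-1.07 -0.95  6.67] 0.0254
0.0761 0.0763 [ 0.018  -0.0178] [-1.59 -1.16  7.49] 0.0249
0.0753 0.0756 [ 0.018  -0.0178] [-2.61 -0.44  8.99] 0.0254
0.0745 0.0748 [ 0.018  -0.0178] [-1.8  -0.65  8.84] 0.025
0.0737 0.0741 [ 0.018  -0.0178] [-3.17 -1.85  8.77] 0.0249
0.0729 0.0733 [ 0.018  -0.0178] [-2.44 -1.85  9.85] 0.025
0.0721 0.0726 [ 0.018  -0.0178] [-2.4  -1.21 10.92] 0.025
0.0713 0.0723 [ 0.018  -0.0178] [-5.24 -1.13 16.52] 0.025
0.0705 0.0722 [ 0.018  -0.0178] [-7.36 -2.79 24.58] 0.0252
[0.51739702 0.15965366 0.07227545] [-6.18813599 -2.52023475 25.02919918] 17.6917
```

View pics/ws8c.png

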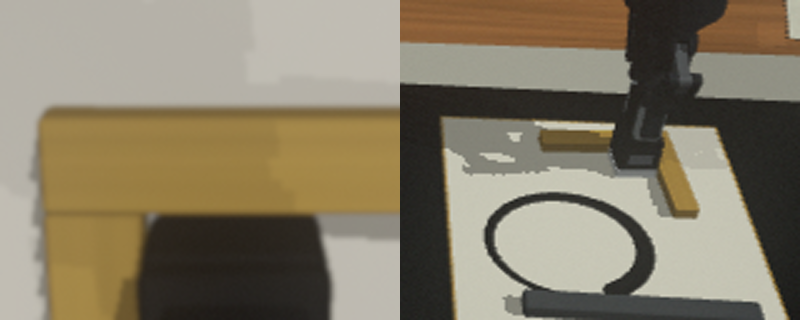

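The stop was reached after 8.1 mm of travel, where the force rose sharply to 25 N. The foot sits in the corner with the collar down on it and the guide in place. I hold, check for drift, then hand in.

Run:
```python
from h import *
from rig import manip
manip.hold(3.0)
p=manip.get_position();print(p,np.round(stamp_at(p),4),manip.get_contact_force(),manip.get_width(),manip.get_time())
t=manip.camera("top");d=pickle.load(open("v0.pkl","rb"))["top"]["image"]
cv2.imwrite("pics/top9.png",np.hstack([x[70:310,90:430] for x in(d,t["image"])])[:,:,::-1])
```

```text
[0.51739822 0.1596682  0.07226838] [ 0.0181 -0.0178] [-6.82499417 -2.03464025 25.39048077] 0.025212217725607985 20.7917
```

View pics/top9.png

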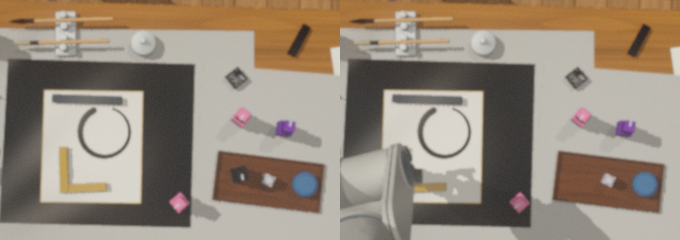

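Before and after views match: the seal, pot, cap and paperweight have not moved, and only the stamp has left the tray. Handing in.

Run:
```python
from rig import manip
manip.sign_off()
```

```text
the job is handed in; nothing more can be done
```

I took the black stamp from the tray and stood it in the guide's corner with its white front mark towards the lower arm. I pressed the grip to the stop, held it there for over 3 s, and handed the job in at about 21 s, still holding it down.

**Last checks:**
- **Position:** the arm's reading puts the stamp at about (18.1, −17.8) mm in the guide's frame. The pictures showed a gap of about 1 mm to each arm, with the stamp square to the guide.
- **Press:** the tool went down 8.1 mm from contact to a hard stop. The downward push was steady at 25 N, with no drift and no slip in the grip.
- **Surroundings:** the before and after top views show the seal, pot, cap and paperweight where they were. In the wrist views the guide had not moved; in the top view the arm hides most of it.

**Checks that disagreed:** I first took the front mark to face −y, and the close view corrected that to −x before the grasp. The estimates of the guide's corner differed by up to about 1.5 mm between views, and the closest view set the final placing. There was also a steady sideways force of about 7 N while pressing, with no visible movement.

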